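Turn a drying tile over on the hinged turning board

TASK

Turn the soft clay tile over with the hinged turning board, so that it ends patterned side down on the leaf that is empty now, with both leaves lying flat again. First put the red rubber rib, left on that empty leaf, into the open tool tin; then raise the empty leaf to about 60 degrees, swing the tile's own leaf up past upright until the tile falls over against the raised one, and lower them both gently. Never touch the tile with the robot or let it slap down, and leave the brush crock, the glaze jar and the cup where they stand.

Things in the scene. Friction and masses are not known exactly. Their poses are not given: they have to be found in the camera images.
- turning_board: Two-leaf tile turner, fixed: plywood base 136 x 262 x 18 mm, two hinged canvas-faced leaves open like a book. Origin: centre of its underside on the bench; x along the hinges, away from the robot, y to the left leaf (turned up to 0.3 rad). Hinge axes parallel to x at y = 14 and -14 mm, z = 50 mm; between them a channel 20 mm wide, floor at z = 46 mm, where the tile's edge stands as it goes over.
- leaf_left (a joint): angle of the left leaf (on the board's +y side): 0 = flat open, 1.57 = upright, stop at 1.95 leaning over the other side. Stiff friction hinge (about 0.5 N m): the leaf stays where it is left, also with the tile on it.
- leaf_right (a joint): the same for the right leaf (on the board's -y side): 0 = flat open, 1.57 = upright, stop at 1.95.
- leaf_left_grip (a point): middle of the left leaf's handle: a black round sleeve, diameter 14 mm, 50 mm long, parallel to the hinge, out of the leaf's outer end on the robot's side (12 mm of bare rod between leaf and sleeve). 100 mm from the hinge axis, at x = -99 mm of the board, 49 mm above the bench when flat. Moves with the leaf.
- leaf_right_grip (a point): the same for the right leaf.
- leaf_left_mid (a point): point on the grey canvas face of the left leaf, mid-width, 55 mm from the hinge axis. Each leaf is 124 mm wide (along the hinge), reaches from 4 to 112 mm out from its hinge axis and is 10 mm thick; when flat its top is 54 mm above the bench. Moves with the leaf.
- leaf_right_mid (a point): the same for the right leaf.
- tile: square soft clay tile 96 x 96 x 10 mm, about 0.2 kg: blue face with white flower and border, plain red-brown back with combed stripes. Origin at its centre, z out of the patterned face. It starts patterned side up on either leaf, inner edge 1 to 12 mm outside that leaf's hinge axis, turned by up to 0.1 rad.
- rib: red kidney-shaped rubber throwing rib, 43 x 92 x 9 mm, lying flat on the other leaf. Origin at the centre of its underside, long side along its y.
- tool_tin: mottled grey metal tool tin, fixed, lid standing open at its far (+x) side, either left or right of the board. Inside 112 (x) x 216 (y) mm, rim 58 mm above the bench, inner floor at 2 mm. Origin at the centre of its underside; x away from the robot when unturned. The open lid stands up to 185 mm above the bench, 60 to 95 mm beyond the origin in x.
- brush_crock: grey-blue crock with brushes, 94 x 86 mm, 249 mm tall, loose, near the board. Origin at the centre of its underside.
- glaze_jar: white glaze jar with a red lid, diameter 65 mm, 91 mm tall, loose, near the board. Origin at the centre of its underside.
- cup: small unglazed clay cup, diameter 66 mm, 52 mm tall, loose, near the board. Origin at the centre of its underside.
Not all that is in view belongs to the job. There is more than one size of the tile; the one meant has the size given above.

How it is judged:
By the outcome, as a careful person would: the job done as asked, in the order asked, and still so for the second after the job is handed in, with the robot touching nothing.
It also fails if it takes over 72 s, if anything falls off the work surface, if the arm or the gripper's body presses on something with over 40 N, if the wrist force passes 120 N, or if a joint passes its speed limit or range.

ROBOT

A 6-joint arm with a two-finger parallel gripper is mounted at the origin on a cart in front of the work surface, level with it; the furniture and walls round the work are solid. World frame = base frame: x ahead of the robot, y to its left, z up, the work surface at z = 0. Lengths are in m, angles in rad, forces in N, time in s.
With the tool pointing down it reaches from about 0.4 to 0.825 m from the base axis. Payload 7 kg.
Tool frame: the origin (TCP) lies at the very end of the fingers, on their centre line; the grasp point (between the pads) lies 19 mm behind it; z points along the fingers, y is the line along which they close (so a half turn about z gives the same grasp; the last joint's range is limited). The gripper opens to 88 mm and grips with 3 to 60 N. Pads are 19 mm wide; open, the fingers measure 130 mm over their backs; the gripper's body (78 mm by 193 mm) begins 47 mm behind the grasp point.
Start: joints at [1.41, 0.359, 0.012, 0, -1.224, -0.288], TCP at [0.293, 0.608, 0.193] pointing down, gripper open.
Joint ranges: [-3.07, 3.07], [-1.43, 2.12], [-1.02, 1.25], [-3.03, 1.67], [-3.05, -0], [-3.03, 3.03]. Speed limits (rad/s): [2.39, 2.39, 3.01, 3.14, 3.14, 3.14].

INTERFACE

Orientations are given as [roll, pitch, yaw] about the fixed x, y, z axes, in that order (R = Rz(yaw) Ry(pitch) Rx(roll)).
In Python, from station import * gives the robot as it stands.
- The arm moves only by the tool servo_tool, never from a script. Its argument "moves" is a list of rows, each an object of numbers: "jaw": the opening, from 0 (shut) to 1 (fully open); "dx", "dy", "dz": the shift along the world's x, y, z in m; "roll": the turn about the world's z in degrees. A call has exactly 10 rows; each row shifts and turns the commanded pose from where the row before left it; what a row does not reach is not made up. A row lasts 1/8 s, in which the tool goes at most 62.5 mm and 10.7 degrees, less where a joint would pass 70% of its speed; a pose out of reach is approached as far as the arm can. A call with a gripper value outside its range is refused whole. The fingers move at their own pace and stop on an object; "newtons" is the grip in N (left out, the last holds). Time passes only in rows, so rows that do not move let the fingers close, or fill a call up. It gives the time, the measured TCP pose, the force, the opening and the grip force at its end, in the units of the state.
- get_state(): the state, without advancing time (a new reading comes with each control period).
- grab_frame(name): name is "side" or "top"; returns (picture, depth): 480x640x3 uint8, red, green, blue; 480x640 float32, m along the optical axis (not along the pixel's ray), 0 where there is no reading.
- calibration(name): a dict with "intrinsics" (3x3 intrinsics, pixels), "R" (3x3) and "t" (3): a world point X has camera coordinates R X + t. Camera axes: x right, y down, z forward; pixel columns grow to the right and rows downward; lengths in m; the calibration is good to about 2 mm. A picture is of the moment at which its call begins. calibration takes no time and is no camera call.
- job_done(): hands the job in; it is judged then, once.
The state is a dict: "t": time; "q": joint angles; "qd": joint speeds; "joint_efforts": joint torques, N m; "eef_pos": TCP position; "ee_rot": TCP orientation; "force": force on the tool from outside, world axes, zero at the start; "moment": the same for the moment, N m; "width": finger opening in m; "gripper_force": force on a finger pad.
Only numpy, scipy, OpenCV 4.12 (cv2) and the standard library are available. Lean on these libraries where they do the work, as an engineer would, in place of code of your own. Each camera call takes 0.05 s, during which the arm holds its last target. There are 200 camera calls.

## Working session

There is one attempt and no reset: what is moved stays moved. The work goes in short steps, Python scripts to look and compute and a tool call to move; the robot and the scene stay as the last step left them, time stands still between calls to the robot, and variables do not carry over. Pictures are saved under pics/ and viewed, at most 10 in all, crops included, and the job is handed in when it is done.

Besides the shell and the picture viewer there is one more tool, called after "Call:" by a JSON object that holds its "op" and its "data". servo_tool: Moves the arm, as the interface text tells. Its arguments: {"type":"object","properties":{"moves":{"type":"array","items":{"type":"object","properties":{"jaw":{"type":"number"},"dx":{"type":"number"},"dy":{"type":"number"},"dz":{"type":"number"},"roll":{"type":"number"}}}},"newtons":{"type":"number"}},"required":["moves"]}

```bash
mkdir -p pics
cat > h.py <<'E'
from station import *
import numpy as np, cv2
def cloud(n):
    im,d=grab_frame(n);c=calibration(n);K=np.array(c["intrinsics"]);R=np.array(c["R"]);t=np.array(c["t"])
    v,u=np.mgrid[:480,:640]
    P=np.stack([(u-K[0,2])/K[0,0]*d,(v-K[1,2])/K[1,1]*d,d],-1)
    W=(P-t)@R; W[d==0]=np.nan
    return im,W
def save(im,f): cv2.imwrite('pics/'+f,cv2.cvtColor(im,cv2.COLOR_RGB2BGR))
E
python3 - <<'E'
from h import *
s=get_state();print(s)
for n in("side","top"):
    im,W=cloud(n);save(im,n+'0.png');np.savez(n+'0.npz',im=im,W=W);c=calibration(n);print(n,-np.array(c["R"]).T@c["t"], c["R"])
E
```

```text
{'t': 0.0, 'q': array([ 1.41011672e+00,  3.59417679e-01,  1.10628602e-02, -3.86863262e-04,
       -1.22408690e+00, -2.88080141e-01]), 'qd': array([-5.37464650e-05,  3.62972688e-04,  1.39713901e-03,  7.61531602e-04,
        1.64472019e-04,  2.54332718e-03]), 'joint_efforts': array([-1.01523074e-03, -5.82722890e+01,  2.93060213e+01,  6.99709520e+00,
        6.92052490e-03, -1.62214396e-04]), 'eef_pos': array([0.29263882, 0.60766033, 0.19209794]), 'ee_rot': array([ 3.13991173e+00, -1.18840143e-04, -4.48891409e-01]), 'force': array([ 0.52051311, -0.28170733, -0.58959288]), 'moment': array([-0.04461667,  0.0027534 ,  0.03421735]), 'gripper_force': 0.0, 'width': 0.08759645306402451}
side [ 0.24346255 -1.47113658  1.04658568] [[ 0.97631326 -0.21623396 -0.00743545]
 [-0.12350196 -0.52874536 -0.83974735]
 [ 0.17765044  0.82077477 -0.54292642]]
top [ 0.38889138 -0.02430089  1.40698666] [[ 1.39519192e-02 -9.99900479e-01  2.09172141e-03]
 [-9.90450062e-01 -1.41069593e-02 -1.37148342e-01]
 [ 1.37164201e-01 -1.58263012e-04 -9.90548311e-01]]
```

View pics/top0.png

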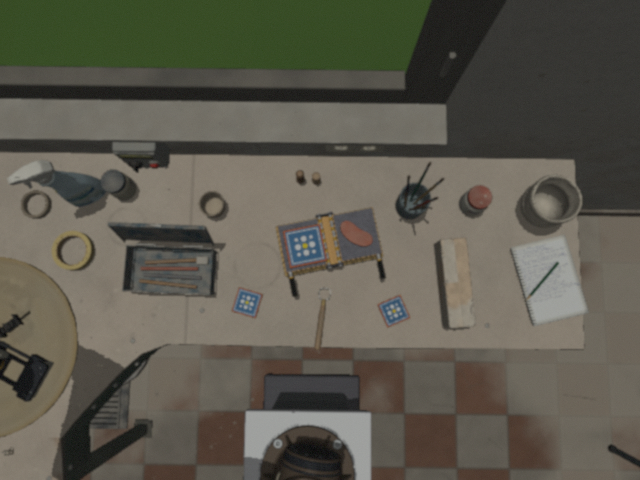

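View pics/side0.png

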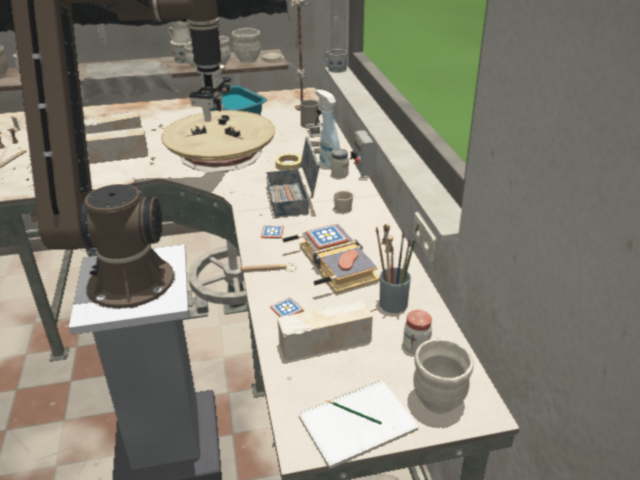

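The top view shows the big tile on the left leaf (305,245), the rib on the right leaf (357,233), handles at (294,285) and (380,268), the tin at (170,270), the crock at (411,202), the jar at (478,198) and the cup at (213,205). The small tiles at (247,302) and (393,311) are decoys. Other red things that could be confused with the rib: the jar lid (480,197) and the small items at (300,176). Next come measurements and a close crop.

Run:
```python
from h import *
im0,W0=None,None
z=np.load('top0.npz');im,W=z['im'],z['W'];zs=np.load('side0.npz');ims,Ws=zs['im'],zs['W']
def reg(W,im,box,f):
    u0,v0,u1,v1=box;m=np.zeros(W.shape[:2],bool);m[v0:v1,u0:u1]=1
    return m&f(W,im.astype(int))
def rect(W,m):
    P=W[m];P=P[~np.isnan(P).any(1)];r=cv2.minAreaRect((P[:,:2]*1000).astype(np.float32));return len(P),P.mean(0).round(4),np.median(P[:,2]).round(4),r
red=lambda W,i:(i[...,0]>120)&(i[...,0]>1.5*i[...,1])&(i[...,0]>1.5*i[...,2])
print('rib',rect(W,reg(W,im,(335,215,380,255),red)))
print('rib side',rect(Ws,reg(Ws,ims,(335,245,362,275),red)))
tl=lambda W,i:(W[...,2]>.059)&(W[...,2]<.08)
print('tile',rect(W,reg(W,im,(270,215,328,275),tl)))
print('tile side',rect(Ws,reg(Ws,ims,(295,220,360,260),lambda W,i:(W[...,2]>.057)&(W[...,2]<.08))))
print('leaves',rect(W,reg(W,im,(270,200,395,278),lambda W,i:(W[...,2]>.045)&(W[...,2]<.08))))
dk=lambda W,i:(i.max(-1)<60)&(W[...,2]>.03)&(W[...,2]<.08)
for n,b in(('hl',(286,272,302,302)),('hr',(374,255,388,285))):print(n,rect(W,reg(W,im,b,dk)))
for n,b in(('hl s',(280,232,302,245)),('hr s',(312,275,332,288))):print(n,rect(Ws,reg(Ws,ims,b,lambda W,i:(i.max(-1)<60)&(W[...,2]>.03)&(W[...,2]<.07))))
print('tin',rect(W,reg(W,im,(115,240,222,302),lambda W,i:(W[...,2]>.045)&(W[...,2]<.07))))
print('lid',rect(W,reg(W,im,(100,215,225,255),lambda W,i:(W[...,2]>.08))))
print('cup',rect(W,reg(W,im,(195,185,232,225),lambda W,i:W[...,2]>.02)))
print('crock',rect(W,reg(W,im,(385,160,450,230),lambda W,i:W[...,2]>.02)), np.nanmax(W[160:230,385:450,2]))
print('jar',rect(W,reg(W,im,(460,180,500,218),lambda W,i:W[...,2]>.02)))
a=cv2.resize(im[200:310,225:405],None,fx=4.4,fy=4.4,interpolation=cv2.INTER_CUBIC);save(a,'crop0.png')
```

```text
rib (30, array([ 0.6004, -0.1189,  0.0641]), np.float64(0.0641), ((597.7781982421875, -118.02555847167969), (77.78045654296875, 23.089122772216797), 60.316566467285156))
rib side (12, array([ 0.5846, -0.1429,  0.0634]), np.float64(0.0636), ((595.2444458007812, -135.42625427246094), (64.26961517333984, 11.955695152282715), 37.81595993041992))
tile (1482, array([0.5636, 0.0127, 0.0651]), np.float64(0.0652), ((568.1920776367188, 18.179309844970703), (134.56109619140625, 109.72830200195312), 9.874429702758789))
tile side (948, array([ 0.5703, -0.0165,  0.0643]), np.float64(0.0649), ((572.515869140625, -26.48352813720703), (145.37774658203125, 200.19735717773438), 19.137493133544922))
leaves (4894, array([ 0.5785, -0.052 ,  0.0585]), np.float64(0.0575), ((562.246826171875, -52.208282470703125), (183.75009155273438, 259.2294006347656), 7.418646812438965))
hl (83, array([0.4585, 0.0393, 0.0557]), np.float64(0.0554), ((458.4722900390625, 39.476531982421875), (44.42110824584961, 11.748636245727539), 12.532269477844238))
hr (78, array([ 0.5064, -0.1808,  0.0555]), np.float64(0.0556), ((506.643
[... 576 characters left out ...]
4), 88.64883422851562))
lid (1444, array([0.5845, 0.3578, 0.1346]), np.float64(0.1333), ((581.2794189453125, 355.1934814453125), (227.7933349609375, 31.557373046875), 88.23863983154297))
cup (270, array([0.6762, 0.2589, 0.0424]), np.float64(0.046), ((671.483642578125, 255.46754455566406), (64.5849609375, 62.92522430419922), 7.893656253814697))
crock (926, array([ 0.685 , -0.2615,  0.1044]), np.float64(0.0928), ((683.2761840820312, -257.1798095703125), (84.22457885742188, 86.04054260253906), 47.22514343261719)) 0.2500956682803206
jar (706, array([ 0.6843, -0.4182,  0.0781]), np.float64(0.0893), ((688.520263671875, -423.11962890625), (62.42183303833008, 63.194339752197266), 79.28791809082031))
```

View pics/crop0.png

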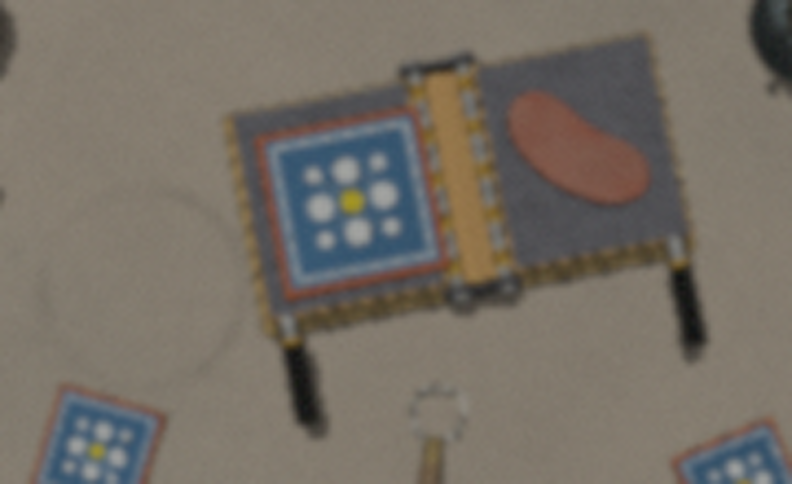

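The crop confirms the 96 mm tile on the left leaf and the kidney-shaped rib on the right leaf. I'll now refine the rib pose, check clearance to the brushes and work out the arc positions.

Run:
```python
from h import *
z=np.load('top0.npz');im,W=z['im'],z['W']
zs=np.load('side0.npz')
h=cv2.cvtColor(im,cv2.COLOR_RGB2LAB).astype(int)
m=np.zeros((480,640),bool);m[215:255,335:380]=1
m&=(h[...,1]-h[...,1][225:250,338:376].min()>12)
n,l,s,c=cv2.connectedComponentsWithStats(m.astype(np.uint8));k=1+np.argmax(s[1:,4]);m=l==k;print(s[k])
P=W[m];print(P.mean(0),P[:,2].min(),P[:,2].max());r=cv2.minAreaRect((P[:,:2]*1000).astype(np.float32));print('rib',r)
e=np.linalg.eigh(np.cov((P[:,:2]-P[:,:2].mean(0)).T));print(e[1][:,1],np.degrees(np.arctan2(*e[1][::-1,1])))
# crock high points from both views
A=np.concatenate([W.reshape(-1,3),zs['W'].reshape(-1,3)])
C=A[(A[:,2]>.11)&(A[:,2]<.3)&(np.abs(A[:,0]-.685)<.12)&(np.abs(A[:,1]+.26)<.12)]
print('crock pts',C[:,:2].min(0),C[:,:2].max(0)); a=np.radians(-40)
d=(C[:,:2]-[.6,-.12])@np.array([[np.cos(a),-np.sin(a)],[np.sin(a),np.cos(a)]])
print('min along among |lat|<50mm',d[np.abs(d[:,1])<.05].min(0) if (np.abs(d[:,1])<.05).any() else None)
# tin content height
T=W[250:295,130:215].reshape(-1,3);print('tin low z pct',np.nanpercentile(T[:,2],[5,30,60]))
# handle arcs
th=np.arctan2(.0482,.2205);ex=np.array([np.cos(th),np.sin(th)]);ey=np.array([-ex[1],ex[0]]);o=np.array([.4825,-.0708])
print('yaw',np.degrees(th),'origin',o+.099*ex)
for nm,sg in(('R',-1),('L',1)):
  for t in range(0,106,15):
    b=np.radians(t);y=sg*(.014+.1*np.cos(b));print(nm,t,(o+y*ey).round(4),round(.050+.1*np.sin(b),4))
```

```text
[341 221  31  25 445]
[nan nan nan] nan nan
rib ((594.6122436523438, -115.47175598144531), (87.61217498779297, 32.43212890625), 58.305320739746094)
[nan nan] nan
crock pts [ 0.62736455 -0.31232793] [ 0.80497587 -0.14001718]
min along among |lat|<50mm [ 0.10781409 -0.04583867]
tin low z pct [-0.00207558  0.00199848  0.0064447 ]
yaw 12.33056273522027 origin [ 0.57921625 -0.0496584 ]
R 0 [ 0.5068 -0.1822] 0.05
R 15 [ 0.5061 -0.1788] 0.0759
R 30 [ 0.504  -0.1691] 0.1
R 45 [ 0.5006 -0.1536] 0.1207
R 60 [ 0.4962 -0.1333] 0.1366
R 75 [ 0.491  -0.1098] 0.1466
R 90 [ 0.4855 -0.0845] 0.15
R 105 [ 0.48   -0.0592] 0.1466
L 0 [0.4582 0.0406] 0.05
L 15 [0.4589 0.0372] 0.0759
L 30 [0.461  0.0275] 0.1
L 45 [0.4644 0.012 ] 0.1207
L 60 [ 0.4688 -0.0083] 0.1366
L 75 [ 0.474  -0.0318] 0.1466
L 90 [ 0.4795 -0.0571] 0.15
L 105 [ 0.485  -0.0824] 0.1466
```

Run:
```python
from h import *
A=np.concatenate([np.load(n+'0.npz')['W'].reshape(-1,3) for n in('top','side')])
C=A[(A[:,2]>.10)&(A[:,2]<.3)&(np.abs(A[:,0]-.685)<.075)&(np.abs(A[:,1]+.26)<.075)]
for deg in(-40,-35,-30,-25,-20,-10,0):
  for c in((.597,-.117),(.590,-.112)):
    a=np.radians(deg);R=np.array([[np.cos(a),-np.sin(a)],[np.sin(a),np.cos(a)]])
    d=np.abs((C[:,:2]-c)@R)-[.0965,.039];d=np.linalg.norm(np.maximum(d,0),axis=1)
    print(deg,c,d.min().round(4),C[d.argmin()].round(3))
z=np.load('top0.npz');im,W=z['im'],z['W']
B=W[(W[...,2]>.1)&(W[...,2]<.4)&(np.abs(W[...,1]+.1)<.1)&(W[...,0]>.6)&(W[...,0]<.9)];print('far obstacles',B.min(0) if len(B) else None)
```

```text
-40 (0.597, -0.117) 0.0155 [ 0.664 -0.212  0.217]
-40 (0.59, -0.112) 0.0241 [ 0.664 -0.212  0.217]
-35 (0.597, -0.117) 0.0126 [ 0.664 -0.212  0.217]
-35 (0.59, -0.112) 0.0212 [ 0.664 -0.212  0.217]
-30 (0.597, -0.117) 0.0128 [ 0.664 -0.212  0.217]
-30 (0.59, -0.112) 0.0201 [ 0.664 -0.212  0.217]
-25 (0.597, -0.117) 0.0188 [ 0.664 -0.212  0.217]
-25 (0.59, -0.112) 0.0236 [ 0.664 -0.212  0.217]
-20 (0.597, -0.117) 0.0269 [ 0.664 -0.212  0.217]
-20 (0.59, -0.112) 0.0301 [ 0.664 -0.212  0.217]
-10 (0.597, -0.117) 0.0425 [ 0.664 -0.212  0.217]
-10 (0.59, -0.112) 0.0462 [ 0.664 -0.212  0.217]
0 (0.597, -0.117) 0.0555 [ 0.664 -0.212  0.217]
0 (0.59, -0.112) 0.0605 [ 0.664 -0.212  0.217]
far obstacles [ 0.77489267 -0.19995908  0.1001459 ]
```

Call:
{"op": "servo_tool", "data": {"moves": [{"dx": 0.019, "dy": -0.045, "roll": -9, "jaw": 0.8}, {"dx": 0.019, "dy": -0.045, "roll": -9, "jaw": 0.8}, {"dx": 0.019, "dy": -0.045, "roll": -9, "jaw": 0.8}, {"dx": 0.019, "dy": -0.045, "roll": -9, "jaw": 0.8}, {"dx": 0.019, "dy": -0.045, "roll": -9, "jaw": 0.8}, {"dx": 0.019, "dy": -0.045, "roll": -9, "jaw": 0.8}, {"dx": 0.019, "dy": -0.045, "roll": -9, "jaw": 0.8}, {"dx": 0.019, "dy": -0.045, "roll": -9, "jaw": 0.8}, {"dx": 0.019, "dy": -0.045, "roll": -9, "jaw": 0.8}, {"dx": 0.019, "dy": -0.045, "roll": -9, "jaw": 0.8}]}}

```text
$.moves[0]: bad value
```

Call:
{"op": "servo_tool", "data": {"moves": [{"dx": 0.019, "dy": -0.045, "dz": 0, "roll": -9, "jaw": 0.8}, {"dx": 0.019, "dy": -0.045, "dz": 0, "roll": -9, "jaw": 0.8}, {"dx": 0.019, "dy": -0.045, "dz": 0, "roll": -9, "jaw": 0.8}, {"dx": 0.019, "dy": -0.045, "dz": 0, "roll": -9, "jaw": 0.8}, {"dx": 0.019, "dy": -0.045, "dz": 0, "roll": -9, "jaw": 0.8}, {"dx": 0.019, "dy": -0.045, "dz": 0, "roll": -9, "jaw": 0.8}, {"dx": 0.019, "dy": -0.045, "dz": 0, "roll": -9, "jaw": 0.8}, {"dx": 0.019, "dy": -0.045, "dz": 0, "roll": -9, "jaw": 0.8}, {"dx": 0.019, "dy": -0.045, "dz": 0, "roll": -9, "jaw": 0.8}, {"dx": 0.019, "dy": -0.045, "dz": 0, "roll": -9, "jaw": 0.8}]}}

```text
t: 1.35
eef_pos: [0.4831, 0.1566, 0.193]
ee_rot: [3.141, -0.0, -2.025]
force: [1.4, 1.0, -0.5]
width: 0.0699
gripper_force: 0.0
```

Call:
{"op": "servo_tool", "data": {"moves": [{"dx": 0.0185, "dy": -0.045, "dz": 0, "roll": -1, "jaw": 0.8}, {"dx": 0.0185, "dy": -0.045, "dz": 0, "roll": 0, "jaw": 0.8}, {"dx": 0.0185, "dy": -0.045, "dz": 0, "roll": 0, "jaw": 0.8}, {"dx": 0.0185, "dy": -0.045, "dz": 0, "roll": 0, "jaw": 0.8}, {"dx": 0.0185, "dy": -0.045, "dz": 0, "roll": 0, "jaw": 0.8}, {"dx": 0.0185, "dy": -0.047, "dz": 0, "roll": 0, "jaw": 0.8}, {"dx": 0, "dy": 0, "dz": -0.03, "roll": 0, "jaw": 0.8}, {"dx": 0, "dy": 0, "dz": -0.03, "roll": 0, "jaw": 0.8}, {"dx": 0, "dy": 0, "dz": -0.03, "roll": 0, "jaw": 0.8}, {"dx": 0, "dy": 0, "dz": -0.02, "roll": 0, "jaw": 0.8}]}}

```text
t: 2.6
eef_pos: [0.5928, -0.114, 0.0811]
ee_rot: [3.14, -0.001, -2.037]
force: [-0.0, -0.1, -0.2]
width: 0.0701
gripper_force: 0.0
```

Call:
{"op": "servo_tool", "data": {"newtons": 15, "moves": [{"dx": 0, "dy": 0, "dz": -0.012, "roll": 0, "jaw": 0.8}, {"dx": 0, "dy": 0, "dz": -0.008, "roll": 0, "jaw": 0.8}, {"dx": 0, "dy": 0, "dz": -0.004, "roll": 0, "jaw": 0.8}, {"dx": 0, "dy": 0, "dz": 0, "roll": 0, "jaw": 0.2}, {"dx": 0, "dy": 0, "dz": 0, "roll": 0, "jaw": 0.2}, {"dx": 0, "dy": 0, "dz": 0, "roll": 0, "jaw": 0.2}, {"dx": 0, "dy": 0, "dz": 0, "roll": 0, "jaw": 0.2}, {"dx": 0, "dy": 0, "dz": 0, "roll": 0, "jaw": 0.2}, {"dx": 0, "dy": 0, "dz": 0.01, "roll": 0, "jaw": 0.2}, {"dx": 0, "dy": 0, "dz": 0.02, "roll": 0, "jaw": 0.2}]}}

```text
t: 3.85
eef_pos: [0.5933, -0.1139, 0.0892]
ee_rot: [3.14, -0.001, -2.037]
force: [-0.4, 0.3, 0.2]
width: 0.0179
gripper_force: 0.0
```

Run:
```python
from h import *
i,W=cloud('top');j,V=cloud('side');np.savez('top1.npz',im=i,W=W);np.savez('side1.npz',im=j,W=V)
a=cv2.resize(i[190:310,270:400],(390,360),interpolation=cv2.INTER_CUBIC);b=cv2.resize(j[200:300,270:380],(396,360),interpolation=cv2.INTER_CUBIC)
save(np.hstack([a,b]),'p1.png')
```

```text
(no output)
```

View pics/p1.png

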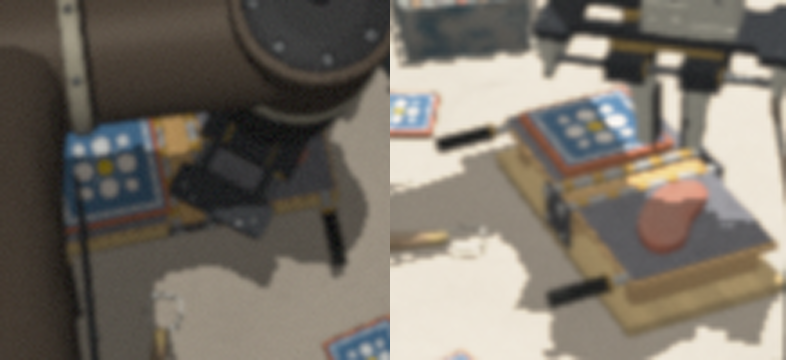

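Run:
```python
from h import *
def ray(n,uv,z):
    c=calibration(n);K,R,t=map(np.array,(c["intrinsics"],c["R"],c["t"]));uv=np.atleast_2d(uv).astype(float)
    d=np.c_[uv,np.ones(len(uv))]@np.linalg.inv(K).T@R;o=-R.T@t
    return o+d*((z-o[2])/d[:,2])[:,None]
def proj(n,X):
    c=calibration(n);K,R,t=map(np.array,(c["intrinsics"],c["R"],c["t"]));p=K@(R@X+t);return p[:2]/p[2]
print(get_state()['eef_pos'],proj('side',np.array(get_state()['eef_pos'])),proj('top',np.array(get_state()['eef_pos'])))
for f,n,b in(('top0','top',(338,212,376,252)),('side0','side',(330,243,368,280)),('side1','side',(330,243,368,280))):
    im=np.load(f+'.npz')['im'].astype(int);m=np.zeros((480,640),np.uint8);u0,v0,u1,v1=b
    q=im[v0:v1,u0:u1];m[v0:v1,u0:u1]=(q[...,0]-q[...,2]>30)&(q[...,0]-q[...,1]>30)
    N,l,s,c=cv2.connectedComponentsWithStats(m);k=1+np.argmax(s[1:,4]);v,u=np.where(l==k)
    P=ray(n,np.c_[u,v],.0635);r=cv2.minAreaRect((P[:,:2]*1000).astype(np.float32))
    C=np.cov(P[:,:2].T);e=np.linalg.eigh(C)
    print(f,len(u),s[k],c[k],P[:,:2].mean(0),r,'axis deg',np.degrees(np.arctan2(e[1][1,1],e[1][0,1])))
```

```text
[ 0.59567202 -0.11394336  0.0919089 ] [347.75689505 250.22548975] [355.57031113 232.06591973]
top0 445 [341 221  31  25 445] [355.3752809  233.93483146] [ 0.59536579 -0.11538873] ((593.8013305664062, -114.64697265625), (87.74887084960938, 39.09446716308594), 56.60087203979492) axis deg 56.87857584611892
side0 274 [339 249  19  21 274] [347.49635036 258.94525547] [ 0.59513978 -0.11465086] ((593.8759765625, -114.32530212402344), (97.62442016601562, 43.64527130126953), 57.7447624206543) axis deg 60.81938531672236
side1 251 [339 249  19  21 251] [347.84063745 258.85657371] [ 0.59617806 -0.11444431] ((595.3294677734375, -115.38983917236328), (97.49351501464844, 38.688316345214844), 59.41622543334961) axis deg 61.071339275811795
```

The rib is unmoved at (0.596,-0.115). The fingers closed just above it, so I'll go about 6 mm lower.

Call:
{"op": "servo_tool", "data": {"newtons": 15, "moves": [{"dx": 0, "dy": 0, "dz": 0, "roll": 0, "jaw": 0.8}, {"dx": 0, "dy": 0, "dz": 0, "roll": 0, "jaw": 0.8}, {"dx": 0, "dy": 0, "dz": 0, "roll": 0, "jaw": 0.8}, {"dx": 0, "dy": 0, "dz": -0.01, "roll": 0, "jaw": 0.8}, {"dx": 0, "dy": 0, "dz": -0.01, "roll": 0, "jaw": 0.8}, {"dx": 0, "dy": 0, "dz": -0.01, "roll": 0, "jaw": 0.8}, {"dx": 0, "dy": 0, "dz": -0.005, "roll": 0, "jaw": 0.8}, {"dx": 0, "dy": 0, "dz": 0, "roll": 0, "jaw": 0.8}, {"dx": 0, "dy": 0, "dz": 0, "roll": 0, "jaw": 0.8}, {"dx": 0, "dy": 0, "dz": 0, "roll": 0, "jaw": 0.8}]}}

```text
t: 5.2
eef_pos: [0.5942, -0.1139, 0.0545]
ee_rot: [-3.141, 0.0, -2.037]
force: [-0.2, -0.4, -0.1]
width: 0.07
gripper_force: 0.0
```

Call:
{"op": "servo_tool", "data": {"newtons": 15, "moves": [{"dx": 0, "dy": 0, "dz": 0, "roll": 0, "jaw": 0.2}, {"dx": 0, "dy": 0, "dz": 0, "roll": 0, "jaw": 0.2}, {"dx": 0, "dy": 0, "dz": 0, "roll": 0, "jaw": 0.2}, {"dx": 0, "dy": 0, "dz": 0, "roll": 0, "jaw": 0.2}, {"dx": 0, "dy": 0, "dz": 0, "roll": 0, "jaw": 0.2}, {"dx": 0, "dy": 0, "dz": 0.01, "roll": 0, "jaw": 0.2}, {"dx": 0, "dy": 0, "dz": 0.03, "roll": 0, "jaw": 0.2}, {"dx": 0, "dy": 0, "dz": 0.04, "roll": 0, "jaw": 0.2}, {"dx": 0, "dy": 0, "dz": 0.04, "roll": 0, "jaw": 0.2}, {"dx": 0, "dy": 0, "dz": 0.02, "roll": 0, "jaw": 0.2}]}}

```text
t: 6.45
eef_pos: [0.5949, -0.114, 0.1976]
ee_rot: [-3.138, 0.002, -2.037]
force: [-0.2, 0.9, -1.5]
width: 0.0174
gripper_force: 0.0
```

Run:
```python
from h import *
i,W=cloud('top');j,V=cloud('side');np.savez('top2.npz',im=i,W=W);np.savez('side2.npz',im=j,W=V)
a=cv2.resize(i[190:310,270:400],(390,360),interpolation=cv2.INTER_CUBIC);b=cv2.resize(j[200:300,270:380],(396,360),interpolation=cv2.INTER_CUBIC)
save(np.hstack([a,b]),'p2.png');print(get_state()['eef_pos'],get_state()['gripper_force'])
```

```text
[ 0.59549099 -0.11400185  0.19782819] 0.0
```

View pics/p2.png

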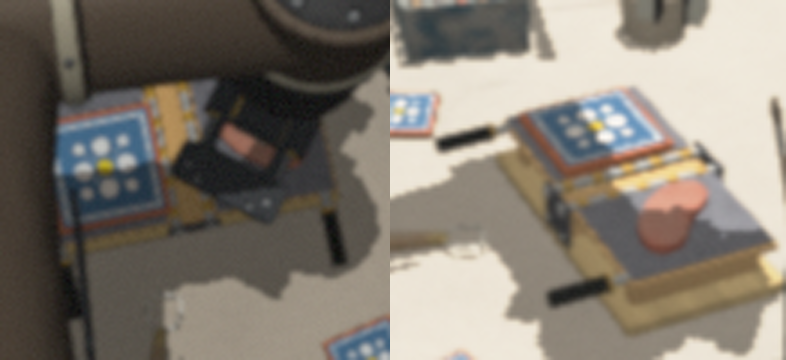

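The rib still lies in place, so the fingers passed over it. I'll check the real fingertip height in the side cloud.

Run:
```python
from h import *
for f,z0 in(('side2',.198),('side1',.0919)):
    V=np.load(f+'.npz')['W'].reshape(-1,3)
    m=(np.abs(V[:,0]-.595)<.06)&(np.abs(V[:,1]+.114)<.06)&(V[:,2]>.07)&(V[:,2]<.3)
    z=V[m];print(f,len(z),np.sort(z[:,2])[:60:4].round(4), z[np.argsort(z[:,2])[:12]].round(3).tolist())
for f in('side0','side1','side2','top0','top2'):
    d=np.load(f+'.npz');V=d['W'];i=d['im'].astype(int);m=(i[...,0]-i[...,2]>35)&(i[...,0]-i[...,1]>35)&(np.abs(V[...,0]-.596)<.035)&(np.abs(V[...,1]+.115)<.035)&(V[...,2]<.08)
    print(f,m.sum(),np.percentile(V[m][:,2],[5,25,50,75,95]).round(4))
    m=(np.abs(V[...,0]-.55)<.02)&(np.abs(V[...,1]+.13)<.02)&(V[...,2]<.08);print('  leaf',np.median(V[m][:,2]).round(4))
```

```text
side2 301 [0.0701 0.2346 0.2384 0.2393 0.2406 0.241  0.2422 0.2427 0.2433 0.2441
 0.2448 0.246  0.2467 0.2471 0.2478] [[0.595, -0.11, 0.07], [0.582, -0.109, 0.231], [0.59, -0.1, 0.234], [0.61, -0.127, 0.234], [0.575, -0.108, 0.235], [0.584, -0.113, 0.236], [0.601, -0.123, 0.236], [0.571, -0.112, 0.238], [0.582, -0.111, 0.238], [0.598, -0.131, 0.239], [0.58, -0.117, 0.239], [0.578, -0.117, 0.239]]
side1 1696 [0.0707 0.1294 0.1304 0.1318 0.1334 0.1343 0.135  0.1361 0.1369 0.1379
 0.1383 0.1392 0.14   0.1413 0.1424] [[0.57, -0.154, 0.071], [0.607, -0.125, 0.128], [0.599, -0.124, 0.128], [0.623, -0.105, 0.129], [0.601, -0.126, 0.129], [0.581, -0.118, 0.13], [0.569, -0.11, 0.13], [0.609, -0.13, 0.13], [0.599, -0.123, 0.13], [0.574, -0.112, 0.131], [0.582, -0.115, 0.131], [0.571, -0.113, 0.131]]
side0 227 [0.0597 0.0628 0.0642 0.0659 0.0686]
  leaf 0.0535
side1 157 [0.0603 0.0632 0.0651 0.0663 0.0686]
  leaf 0.0543
side2 172 [0.0607 0.0627 0.0647 0.0663 0.0688]
  leaf 0.054
top0 334 [0.0597 0.0624 0.0646 0.0662 0.0684]
  leaf 0.0542
top2 48 [0.0597 0.0626 0.064  0.0658 0.0699]
  leaf 0.053
```

Run:
```python
from h import *
i=np.load('side1.npz')['im'][190:270,310:390];b=cv2.resize(i,(560,560),interpolation=cv2.INTER_CUBIC)
cv2.circle(b,(int((347.76-310)*7),int((250.2-190)*7)),5,(0,255,0),2);save(b,'p3.png')
```

```text
(no output)
```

View pics/p3.png

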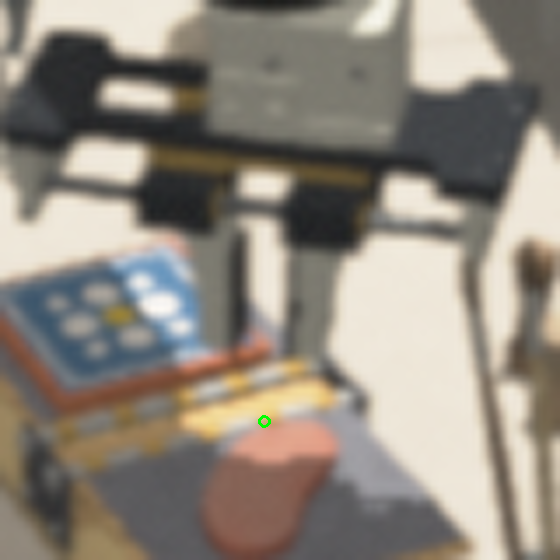

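The picture shows the finger ends at about crop (265,350), while the reported TCP projects to (265,420). The depth data agree: the tips really end about 35 mm above the reported TCP, and x and y match. I'll correct z by 35 mm and feel for contact.

Call:
{"op": "servo_tool", "data": {"newtons": 15, "moves": [{"dx": 0, "dy": 0, "dz": -0.03, "roll": 0, "jaw": 0.8}, {"dx": 0, "dy": 0, "dz": -0.04, "roll": 0, "jaw": 0.8}, {"dx": 0, "dy": 0, "dz": -0.04, "roll": 0, "jaw": 0.8}, {"dx": 0, "dy": 0, "dz": -0.03, "roll": 0, "jaw": 0.8}, {"dx": 0, "dy": 0, "dz": -0.015, "roll": 0, "jaw": 0.8}, {"dx": 0, "dy": 0, "dz": -0.01, "roll": 0, "jaw": 0.8}, {"dx": 0, "dy": 0, "dz": -0.004, "roll": 0, "jaw": 0.8}, {"dx": 0, "dy": 0, "dz": 0, "roll": 0, "jaw": 0.8}, {"dx": 0, "dy": 0, "dz": 0, "roll": 0, "jaw": 0.8}, {"dx": 0, "dy": 0, "dz": 0, "roll": 0, "jaw": 0.8}]}}

```text
t: 7.8
eef_pos: [0.5943, -0.1138, 0.0257]
ee_rot: [-3.141, 0.001, -2.037]
force: [0.3, 0.8, 0.5]
width: 0.07
gripper_force: 0.0
```

Run:
```python
from h import *
s=get_state();p=s['eef_pos'];print(p,s['force'])
j,V=cloud('side');V=V.reshape(-1,3)
m=(np.abs(V[:,0]-.595)<.075)&(np.abs(V[:,1]+.114)<.075)&(V[:,2]>.035)&(V[:,2]<.16)
b=cv2.resize(j[200:280,310:390],(480,480),interpolation=cv2.INTER_CUBIC);save(b,'p4.png')
```

```text
[ 0.59427009 -0.11383808  0.02570451] [0.31324544 0.80596135 0.46630661]
```

View pics/p4.png

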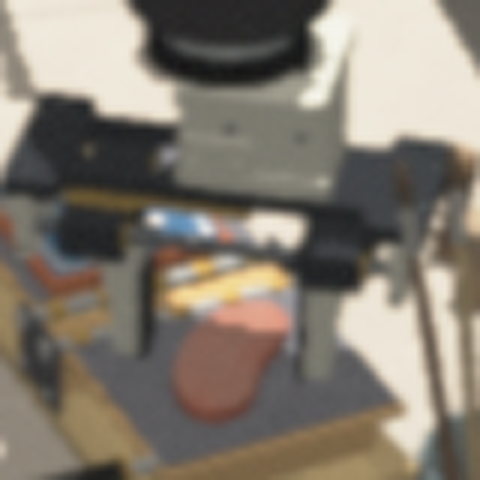

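The fingers straddle the rib just above the leaf with no contact, which confirms the 35 mm offset.

Call:
{"op": "servo_tool", "data": {"newtons": 15, "moves": [{"dx": 0, "dy": 0, "dz": -0.002, "roll": 0, "jaw": 0.8}, {"dx": 0, "dy": 0, "dz": -0.001, "roll": 0, "jaw": 0.8}, {"dx": 0, "dy": 0, "dz": 0, "roll": 0, "jaw": 0.6}, {"dx": 0, "dy": 0, "dz": 0, "roll": 0, "jaw": 0.2}, {"dx": 0, "dy": 0, "dz": 0, "roll": 0, "jaw": 0.2}, {"dx": 0, "dy": 0, "dz": 0, "roll": 0, "jaw": 0.2}, {"dx": 0, "dy": 0, "dz": 0, "roll": 0, "jaw": 0.2}, {"dx": 0, "dy": 0, "dz": 0, "roll": 0, "jaw": 0.2}, {"dx": 0, "dy": 0, "dz": 0, "roll": 0, "jaw": 0.2}, {"dx": 0, "dy": 0, "dz": 0, "roll": 0, "jaw": 0.2}]}}

```text
t: 9.1
eef_pos: [0.5939, -0.1139, 0.0221]
ee_rot: [-3.142, -0.0, -2.037]
force: [-0.1, -0.0, -0.2]
width: 0.0424
gripper_force: 14.8
```

Call:
{"op": "servo_tool", "data": {"moves": [{"dx": 0, "dy": 0, "dz": 0.02, "roll": 0, "jaw": 0.2}, {"dx": 0, "dy": 0, "dz": 0.05, "roll": 0, "jaw": 0.2}, {"dx": 0, "dy": 0, "dz": 0.05, "roll": 0, "jaw": 0.2}, {"dx": -0.008, "dy": 0.04, "dz": 0.01, "roll": -6, "jaw": 0.2}, {"dx": -0.008, "dy": 0.045, "dz": 0, "roll": -6, "jaw": 0.2}, {"dx": -0.008, "dy": 0.045, "dz": 0, "roll": -6, "jaw": 0.2}, {"dx": -0.008, "dy": 0.045, "dz": 0, "roll": -6, "jaw": 0.2}, {"dx": -0.008, "dy": 0.045, "dz": 0, "roll": -6, "jaw": 0.2}, {"dx": -0.008, "dy": 0.045, "dz": 0, "roll": -6, "jaw": 0.2}, {"dx": -0.008, "dy": 0.045, "dz": 0, "roll": -6, "jaw": 0.2}]}}

```text
t: 10.35
eef_pos: [0.5373, 0.1975, 0.1522]
ee_rot: [3.142, 0.0, -2.774]
force: [-0.5, -0.2, -1.2]
width: 0.042
gripper_force: 14.8
```

Call:
{"op": "servo_tool", "data": {"moves": [{"dx": -0.008, "dy": 0.04, "dz": 0, "roll": -6, "jaw": 0.2}, {"dx": -0.008, "dy": 0.04, "dz": 0, "roll": -6, "jaw": 0.2}, {"dx": -0.008, "dy": 0.04, "dz": 0, "roll": -6, "jaw": 0.2}, {"dx": -0.006, "dy": 0.04, "dz": 0, "roll": -4, "jaw": 0.2}, {"dx": 0, "dy": 0, "dz": 0, "roll": 0, "jaw": 0.2}, {"dx": 0, "dy": 0, "dz": -0.03, "roll": 0, "jaw": 0.2}, {"dx": 0, "dy": 0, "dz": -0.03, "roll": 0, "jaw": 0.2}, {"dx": 0, "dy": 0, "dz": -0.03, "roll": 0, "jaw": 0.2}, {"dx": 0, "dy": 0, "dz": -0.02, "roll": 0, "jaw": 0.2}, {"dx": 0, "dy": 0, "dz": 0, "roll": 0, "jaw": 0.2}]}}

```text
t: 11.6
eef_pos: [0.507, 0.3544, 0.0405]
ee_rot: [-3.139, -0.002, 3.129]
force: [1.0, 0.2, -0.9]
width: 0.0423
gripper_force: 14.8
```

Call:
{"op": "servo_tool", "data": {"moves": [{"dx": 0, "dy": 0, "dz": -0.015, "roll": 0, "jaw": 0.2}, {"dx": 0, "dy": 0, "dz": -0.015, "roll": 0, "jaw": 0.2}, {"dx": 0, "dy": 0, "dz": -0.01, "roll": 0, "jaw": 0.2}, {"dx": 0, "dy": 0, "dz": 0, "roll": 0, "jaw": 0.2}, {"dx": 0, "dy": 0, "dz": 0, "roll": 0, "jaw": 0.65}, {"dx": 0, "dy": 0, "dz": 0, "roll": 0, "jaw": 0.65}, {"dx": 0, "dy": 0, "dz": 0, "roll": 0, "jaw": 0.65}, {"dx": 0, "dy": 0, "dz": 0.03, "roll": 0, "jaw": 0.65}, {"dx": 0, "dy": 0, "dz": 0.05, "roll": 0, "jaw": 0.65}, {"dx": 0, "dy": 0, "dz": 0.05, "roll": 0, "jaw": 0.65}]}}

```text
t: 12.85
eef_pos: [0.5077, 0.3559, 0.1336]
ee_rot: [-3.141, -0.0, 3.129]
force: [0.5, 1.4, -0.9]
width: 0.0569
gripper_force: 0.0
```

Run:
```python
from h import *
j,V=cloud('side');b=cv2.resize(j[150:250,240:360],(480,400),interpolation=cv2.INTER_CUBIC);save(b,'p5.png')
i=j.astype(int);m=(i[...,0]-i[...,2]>35)&(i[...,0]-i[...,1]>35)&(np.abs(V[...,0]-.507)<.07)&(np.abs(V[...,1]-.357)<.115)
P=V[m];print(m.sum(),P.mean(0),P.min(0),P.max(0))
```

```text
74 [0.52359199 0.35658304 0.01278096] [0.4743317  0.33026908 0.00431225] [0.55492298 0.43213972 0.02061256]
```

View pics/p5.png

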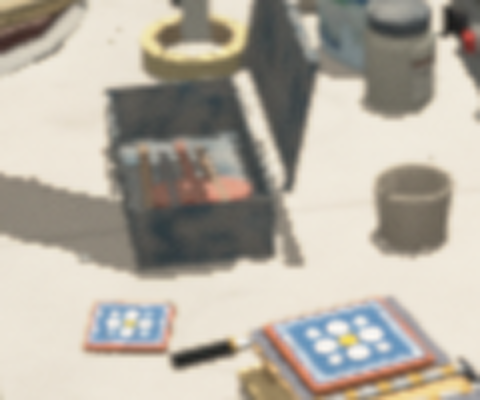

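The rib lies in the tin. Next is the right handle.

Call:
{"op": "servo_tool", "data": {"newtons": 30, "moves": [{"dx": 0, "dy": -0.04, "dz": 0.01, "roll": 2, "jaw": 0.65}, {"dx": 0, "dy": -0.055, "dz": 0, "roll": 2, "jaw": 0.65}, {"dx": 0, "dy": -0.055, "dz": 0, "roll": 2, "jaw": 0.65}, {"dx": 0, "dy": -0.055, "dz": 0, "roll": 2, "jaw": 0.65}, {"dx": 0, "dy": -0.055, "dz": 0, "roll": 2, "jaw": 0.65}, {"dx": 0, "dy": -0.055, "dz": 0, "roll": 2, "jaw": 0.65}, {"dx": 0, "dy": -0.055, "dz": 0, "roll": 1, "jaw": 0.65}, {"dx": 0, "dy": -0.055, "dz": 0, "roll": 0, "jaw": 0.65}, {"dx": 0, "dy": -0.055, "dz": 0, "roll": 0, "jaw": 0.65}, {"dx": 0, "dy": -0.055, "dz": 0, "roll": 0, "jaw": 0.65}]}}

```text
t: 14.15
eef_pos: [0.5079, -0.1806, 0.1425]
ee_rot: [-3.141, 0.001, -2.927]
force: [1.8, 0.6, 1.0]
width: 0.0568
gripper_force: 0.0
```

Call:
{"op": "servo_tool", "data": {"newtons": 30, "moves": [{"dx": 0, "dy": -0.001, "dz": -0.04, "roll": 0, "jaw": 0.65}, {"dx": 0, "dy": 0, "dz": -0.05, "roll": 0, "jaw": 0.65}, {"dx": 0, "dy": 0, "dz": -0.035, "roll": 0, "jaw": 0.65}, {"dx": 0, "dy": 0, "dz": -0.02, "roll": 0, "jaw": 0.65}, {"dx": 0, "dy": 0, "dz": -0.003, "roll": 0, "jaw": 0.65}, {"dx": 0, "dy": 0, "dz": 0, "roll": 0, "jaw": 0.3}, {"dx": 0, "dy": 0, "dz": 0, "roll": 0, "jaw": 0.05}, {"dx": 0, "dy": 0, "dz": 0, "roll": 0, "jaw": 0.05}, {"dx": 0, "dy": 0, "dz": 0, "roll": 0, "jaw": 0.05}, {"dx": 0, "dy": 0, "dz": 0, "roll": 0, "jaw": 0.05}]}}

```text
t: 15.4
eef_pos: [0.5083, -0.1808, -0.0055]
ee_rot: [-3.14, 0.0, -2.927]
force: [1.9, -15.8, -5.0]
width: 0.0127
gripper_force: 30.1
```

Call:
{"op": "servo_tool", "data": {"moves": [{"dx": 0, "dy": -0.001, "dz": 0.009, "roll": 0, "jaw": 0.05}, {"dx": 0, "dy": 0.001, "dz": 0.009, "roll": 0, "jaw": 0.05}, {"dx": -0.0005, "dy": 0.002, "dz": 0.0085, "roll": 0, "jaw": 0.05}, {"dx": -0.0005, "dy": 0.0025, "dz": 0.008, "roll": 0, "jaw": 0.05}, {"dx": -0.0005, "dy": 0.003, "dz": 0.008, "roll": 0, "jaw": 0.05}, {"dx": -0.001, "dy": 0.004, "dz": 0.008, "roll": 0, "jaw": 0.05}, {"dx": -0.001, "dy": 0.0045, "dz": 0.0075, "roll": 0, "jaw": 0.05}, {"dx": -0.001, "dy": 0.005, "dz": 0.007, "roll": 0, "jaw": 0.05}, {"dx": -0.0015, "dy": 0.006, "dz": 0.0065, "roll": 0, "jaw": 0.05}, {"dx": -0.0015, "dy": 0.0065, "dz": 0.006, "roll": 0, "jaw": 0.05}]}}

```text
t: 16.65
eef_pos: [0.5015, -0.1492, 0.0743]
ee_rot: [-3.137, 0.001, -2.926]
force: [1.1, -18.6, 6.2]
width: 0.013
gripper_force: 30.0
```

Call:
{"op": "servo_tool", "data": {"moves": [{"dx": -0.0015, "dy": 0.0065, "dz": 0.0055, "roll": 0, "jaw": 0.05}, {"dx": -0.0015, "dy": 0.007, "dz": 0.005, "roll": 0, "jaw": 0.05}, {"dx": 0, "dy": 0, "dz": 0, "roll": 0, "jaw": 0.05}, {"dx": 0, "dy": 0, "dz": 0, "roll": 0, "jaw": 0.05}, {"dx": 0, "dy": 0, "dz": 0, "roll": 0, "jaw": 0.4}, {"dx": 0, "dy": 0, "dz": 0, "roll": 0, "jaw": 0.4}, {"dx": 0, "dy": 0, "dz": 0, "roll": 0, "jaw": 0.4}, {"dx": 0, "dy": 0, "dz": 0.03, "roll": 0, "jaw": 0.4}, {"dx": 0, "dy": 0, "dz": 0.05, "roll": 0, "jaw": 0.4}, {"dx": 0, "dy": 0, "dz": 0.02, "roll": 0, "jaw": 0.4}]}}

```text
t: 17.9
eef_pos: [0.4984, -0.1327, 0.1847]
ee_rot: [-3.141, 0.003, -2.926]
force: [0.2, 0.0, -0.0]
width: 0.0348
gripper_force: 0.0
```

```bash
cat >> h.py <<'E'
th=np.radians(12.33);ex=np.array([np.cos(th),np.sin(th)]);ey=np.array([-ex[1],ex[0]]);O=np.array([.5792,-.0497])
def board(W): 
    d=W[...,:2]-O; return np.stack([d@ex,d@ey,W[...,2]],-1)
def prof(V,i,lo,hi):
    B=board(V).reshape(-1,3);c=i.reshape(-1,3)
    m=(np.abs(B[:,0])<.055)&(B[:,1]>lo)&(B[:,1]<hi)&(B[:,2]>.035)&(B[:,2]<.2)
    return B[m],c[m]
E
python3 - <<'E'
from h import *
for n in('side','top'):
    i,V=cloud(n);np.savez(n+'3.npz',im=i,W=V)
    B,c=prof(V,i,-.12,-.02)
    for y in np.arange(-.12,-.02,.01):
        m=(B[:,1]>y)&(B[:,1]<y+.01); print(n,round(y,2),m.sum(),np.percentile(B[m,2],[10,50,90]).round(3) if m.sum()>5 else '')
E
```

```text
side -0.12 53 [0.036 0.043 0.048]
side -0.11 135 [0.037 0.044 0.048]
side -0.1 50 [0.041 0.045 0.048]
side -0.09 2 
side -0.08 125 [0.137 0.143 0.148]
side -0.07 137 [0.12  0.13  0.146]
side -0.06 97 [0.105 0.111 0.119]
side -0.05 88 [0.089 0.095 0.103]
side -0.04 101 [0.072 0.079 0.086]
side -0.03 78 [0.057 0.063 0.069]
top -0.12 4 
top -0.11 20 [0.043 0.045 0.05 ]
top -0.1 9 [0.04  0.045 0.049]
top -0.09 0 
top -0.08 37 [0.142 0.145 0.149]
top -0.07 52 [0.134 0.141 0.148]
top -0.06 42 [0.118 0.124 0.132]
top -0.05 35 [0.103 0.109 0.116]
top -0.04 27 [0.086 0.094 0.101]
top -0.03 20 [0.071 0.077 0.084]
```

Call:
{"op": "servo_tool", "data": {"newtons": 35, "moves": [{"dx": -0.008, "dy": 0.0345, "dz": 0, "roll": 0, "jaw": 0.65}, {"dx": -0.008, "dy": 0.0345, "dz": 0, "roll": 0, "jaw": 0.65}, {"dx": -0.008, "dy": 0.0345, "dz": 0, "roll": 0, "jaw": 0.65}, {"dx": -0.008, "dy": 0.0345, "dz": 0, "roll": 0, "jaw": 0.65}, {"dx": -0.008, "dy": 0.0345, "dz": 0, "roll": 0, "jaw": 0.65}, {"dx": 0, "dy": 0, "dz": 0, "roll": 0, "jaw": 0.65}, {"dx": 0, "dy": 0, "dz": -0.03, "roll": 0, "jaw": 0.65}, {"dx": 0, "dy": 0, "dz": -0.04, "roll": 0, "jaw": 0.65}, {"dx": 0, "dy": 0, "dz": -0.04, "roll": 0, "jaw": 0.65}, {"dx": 0, "dy": 0, "dz": -0.03, "roll": 0, "jaw": 0.65}]}}

```text
t: 19.25
eef_pos: [0.4562, 0.0386, 0.0399]
ee_rot: [-3.141, -0.003, -2.928]
force: [0.6, 0.7, -0.1]
width: 0.0569
gripper_force: 0.0
```

Call:
{"op": "servo_tool", "data": {"newtons": 35, "moves": [{"dx": 0.001, "dy": 0.001, "dz": -0.02, "roll": 0, "jaw": 0.65}, {"dx": 0.001, "dy": 0, "dz": -0.02, "roll": 0, "jaw": 0.65}, {"dx": 0, "dy": 0, "dz": -0.007, "roll": 0, "jaw": 0.65}, {"dx": 0, "dy": 0, "dz": 0, "roll": 0, "jaw": 0.65}, {"dx": 0, "dy": 0, "dz": 0, "roll": 0, "jaw": 0.3}, {"dx": 0, "dy": 0, "dz": 0, "roll": 0, "jaw": 0.05}, {"dx": 0, "dy": 0, "dz": 0, "roll": 0, "jaw": 0.05}, {"dx": 0, "dy": 0, "dz": 0, "roll": 0, "jaw": 0.05}, {"dx": 0, "dy": 0, "dz": 0, "roll": 0, "jaw": 0.05}, {"dx": 0, "dy": 0, "dz": 0, "roll": 0, "jaw": 0.05}]}}

```text
t: 20.5
eef_pos: [0.4593, 0.0417, -0.0048]
ee_rot: [3.14, 0.001, -2.927]
force: [-4.2, 8.9, 2.5]
width: 0.0129
gripper_force: 35.0
```

Call:
{"op": "servo_tool", "data": {"moves": [{"dx": 0, "dy": 0, "dz": 0.007, "roll": 0, "jaw": 0.05}, {"dx": 0, "dy": -0.0005, "dz": 0.007, "roll": 0, "jaw": 0.05}, {"dx": 0, "dy": -0.001, "dz": 0.007, "roll": 0, "jaw": 0.05}, {"dx": 0.0005, "dy": -0.0015, "dz": 0.007, "roll": 0, "jaw": 0.05}, {"dx": 0.0005, "dy": -0.002, "dz": 0.0065, "roll": 0, "jaw": 0.05}, {"dx": 0.0005, "dy": -0.0025, "dz": 0.0065, "roll": 0, "jaw": 0.05}, {"dx": 0.0005, "dy": -0.003, "dz": 0.006, "roll": 0, "jaw": 0.05}, {"dx": 0.001, "dy": -0.0035, "dz": 0.006, "roll": 0, "jaw": 0.05}, {"dx": 0.001, "dy": -0.004, "dz": 0.006, "roll": 0, "jaw": 0.05}, {"dx": 0.001, "dy": -0.004, "dz": 0.0055, "roll": 0, "jaw": 0.05}]}}

```text
t: 21.75
eef_pos: [0.4635, 0.0224, 0.0597]
ee_rot: [3.136, 0.001, -2.928]
force: [-15.4, 28.3, 10.5]
width: 0.013
gripper_force: 35.0
```

Call:
{"op": "servo_tool", "data": {"moves": [{"dx": 0, "dy": -0.002, "dz": 0.006, "roll": 0, "jaw": 0.05}, {"dx": 0.0005, "dy": -0.004, "dz": 0.005, "roll": 0, "jaw": 0.05}, {"dx": 0.001, "dy": -0.0045, "dz": 0.0045, "roll": 0, "jaw": 0.05}, {"dx": 0.001, "dy": -0.005, "dz": 0.004, "roll": 0, "jaw": 0.05}, {"dx": 0.001, "dy": -0.0055, "dz": 0.004, "roll": 0, "jaw": 0.05}, {"dx": 0.001, "dy": -0.0055, "dz": 0.0035, "roll": 0, "jaw": 0.05}, {"dx": 0.001, "dy": -0.0055, "dz": 0.003, "roll": 0, "jaw": 0.05}, {"dx": 0.001, "dy": -0.0055, "dz": 0.0025, "roll": 0, "jaw": 0.05}, {"dx": 0.001, "dy": -0.0055, "dz": 0.002, "roll": 0, "jaw": 0.05}, {"dx": 0.001, "dy": -0.0055, "dz": 0.002, "roll": 0, "jaw": 0.05}]}}

```text
t: 23.0
eef_pos: [0.4743, -0.0276, 0.0974]
ee_rot: [3.139, 0.004, -2.927]
force: [-4.2, 12.6, 11.8]
width: 0.013
gripper_force: 35.0
```

Run:
```python
from h import *
s=get_state();print(s['eef_pos'],s['force'])
i,V=cloud('side');np.savez('side4.npz',im=i,W=V)
j,U=cloud('top');np.savez('top4.npz',im=j,W=U)
save(np.hstack([cv2.resize(i[190:290,280:390],(396,360),interpolation=3),cv2.resize(j[190:310,270:400],(390,360),interpolation=3)]),'p6.png')
```

```text
[ 0.47429619 -0.0275867   0.09743678] [-4.22923135 12.60823477 11.79924118]
```

View pics/p6.png

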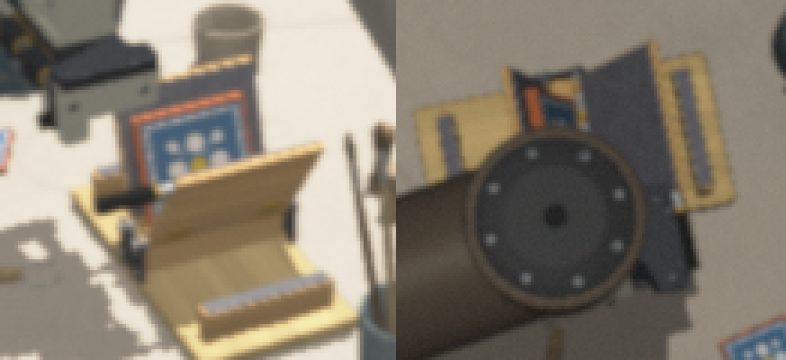

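The tile stands in the channel leaning on the left leaf at about 73°, with the right leaf raised. I'll go slowly past upright.

Call:
{"op": "servo_tool", "data": {"moves": [{"dx": 0.001, "dy": -0.0045, "dz": 0.001, "roll": 0, "jaw": 0.05}, {"dx": 0.001, "dy": -0.0045, "dz": 0.001, "roll": 0, "jaw": 0.05}, {"dx": 0.001, "dy": -0.0045, "dz": 0.001, "roll": 0, "jaw": 0.05}, {"dx": 0.001, "dy": -0.0045, "dz": 0.0005, "roll": 0, "jaw": 0.05}, {"dx": 0.001, "dy": -0.0045, "dz": 0.0005, "roll": 0, "jaw": 0.05}, {"dx": 0.001, "dy": -0.004, "dz": 0, "roll": 0, "jaw": 0.05}, {"dx": 0.001, "dy": -0.004, "dz": 0, "roll": 0, "jaw": 0.05}, {"dx": 0.001, "dy": -0.0035, "dz": -0.0005, "roll": 0, "jaw": 0.05}, {"dx": 0.0005, "dy": -0.0035, "dz": -0.0005, "roll": 0, "jaw": 0.05}, {"dx": 0.0005, "dy": -0.003, "dz": -0.0005, "roll": 0, "jaw": 0.05}]}}

```text
t: 24.35
eef_pos: [0.4829, -0.0691, 0.0993]
ee_rot: [3.14, 0.003, -2.927]
force: [-1.5, 8.1, 6.7]
width: 0.0129
gripper_force: 35.0
```

```bash
cat > tc.py <<'E'
from h import *
s=get_state();print(s['eef_pos'],s['force'])
for n in('side','top'):
    i,V=cloud(n);B=board(V);c=i.astype(int)
    base=(np.abs(B[...,0])<.06)&(np.abs(B[...,1])<.125)&(B[...,2]>.04)&(B[...,2]<.19)
    blue=base&(c[...,2]-c[...,0]>25)
    red=base&(c[...,0]-c[...,2]>40)&(c[...,0]-c[...,1]>30)
    for k,m in(('blue',blue),('red',red)):
        P=B[m]; print(n,k,m.sum(),(P.mean(0).round(3),np.percentile(P,5,axis=0).round(3),np.percentile(P,95,axis=0).round(3)) if m.sum()>5 else '')
E
python3 tc.py
```

```text
[ 0.48287136 -0.06913734  0.09927349] [-1.46957549  8.1215976   6.72282562]
side blue 40 (array([ 0.001, -0.02 ,  0.124]), array([-0.029, -0.025,  0.119]), array([ 0.031, -0.015,  0.13 ]))
side red 263 (array([-0.005, -0.033,  0.139]), array([-0.05 , -0.078,  0.119]), array([0.046, 0.003, 0.161]))
top blue 0 
top red 93 (array([ 0.031, -0.019,  0.143]), array([ 0.015, -0.029,  0.128]), array([0.046, 0.002, 0.163]))
```

Call:
{"op": "servo_tool", "data": {"moves": [{"dx": 0.0005, "dy": -0.002, "dz": -0.0005, "roll": 0, "jaw": 0.05}, {"dx": 0.0005, "dy": -0.002, "dz": -0.0005, "roll": 0, "jaw": 0.05}, {"dx": 0.0005, "dy": -0.002, "dz": -0.0005, "roll": 0, "jaw": 0.05}, {"dx": 0.0005, "dy": -0.002, "dz": -0.0005, "roll": 0, "jaw": 0.05}, {"dx": 0.0005, "dy": -0.002, "dz": -0.0005, "roll": 0, "jaw": 0.05}, {"dx": 0, "dy": 0, "dz": 0, "roll": 0, "jaw": 0.05}, {"dx": 0, "dy": 0, "dz": 0, "roll": 0, "jaw": 0.05}, {"dx": 0, "dy": 0, "dz": 0, "roll": 0, "jaw": 0.05}, {"dx": 0, "dy": 0, "dz": 0, "roll": 0, "jaw": 0.05}, {"dx": 0, "dy": 0, "dz": 0, "roll": 0, "jaw": 0.05}]}}

```text
t: 25.7
eef_pos: [0.4851, -0.0794, 0.0967]
ee_rot: [3.141, 0.002, -2.927]
force: [-0.6, 4.8, 6.2]
width: 0.0129
gripper_force: 35.0
```

```bash
python3 tc.py
```

```text
[ 0.48509586 -0.0794357   0.09665633] [-0.64009455  4.82018886  6.19845518]
side blue 0 
side red 136 (array([-0.004, -0.066,  0.143]), array([-0.053, -0.081,  0.134]), array([ 0.049, -0.011,  0.159]))
top blue 0 
top red 174 (array([ 0.032, -0.038,  0.12 ]), array([ 0.019, -0.055,  0.095]), array([ 0.044, -0.011,  0.158]))
```

Run:
```python
from h import *
i,V=cloud('top');B=board(V);c=i.astype(int)
m=(np.abs(B[...,0])<.06)&(B[...,1]>-.09)&(B[...,1]<.03)&(B[...,2]>.06)&(B[...,2]<.16)&(c[...,0]-c[...,2]>40)&(c[...,0]-c[...,1]>30)
P=B[m];
for y in np.arange(-.09,.01,.01):
    k=(P[:,1]>y)&(P[:,1]<=y+.01);print(round(y,2),k.sum(),P[k,2].mean().round(3) if k.any() else '')
```

```text
-0.09 0 
-0.08 0 
-0.07 0 
-0.06 31 0.131
-0.05 52 0.127
-0.04 49 0.111
-0.03 31 0.098
-0.02 2 0.157
-0.01 1 0.157
-0.0 0
```

The tile has fallen over: its back lies on a slope parallel to the right leaf, about 19 mm above the leaf face measured vertically. I'll lower the left leaf now.

Call:
{"op": "servo_tool", "data": {"moves": [{"dx": -0.002, "dy": 0.0085, "dz": 0.0015, "roll": 0, "jaw": 0.05}, {"dx": -0.002, "dy": 0.0085, "dz": 0.001, "roll": 0, "jaw": 0.05}, {"dx": -0.002, "dy": 0.0085, "dz": 0, "roll": 0, "jaw": 0.05}, {"dx": -0.002, "dy": 0.0085, "dz": -0.0005, "roll": 0, "jaw": 0.05}, {"dx": -0.002, "dy": 0.0085, "dz": -0.0015, "roll": 0, "jaw": 0.05}, {"dx": -0.002, "dy": 0.008, "dz": -0.002, "roll": 0, "jaw": 0.05}, {"dx": -0.002, "dy": 0.008, "dz": -0.003, "roll": 0, "jaw": 0.05}, {"dx": -0.0015, "dy": 0.008, "dz": -0.0035, "roll": 0, "jaw": 0.05}, {"dx": -0.0015, "dy": 0.0075, "dz": -0.004, "roll": 0, "jaw": 0.05}, {"dx": -0.0015, "dy": 0.007, "dz": -0.005, "roll": 0, "jaw": 0.05}]}}

```text
t: 27.1
eef_pos: [0.4681, 0.0007, 0.0804]
ee_rot: [-3.14, 0.004, -2.926]
force: [6.3, -6.2, 2.8]
width: 0.0132
gripper_force: 35.0
```

Call:
{"op": "servo_tool", "data": {"moves": [{"dx": -0.0015, "dy": 0.0065, "dz": -0.0055, "roll": 0, "jaw": 0.05}, {"dx": -0.0015, "dy": 0.006, "dz": -0.006, "roll": 0, "jaw": 0.05}, {"dx": -0.001, "dy": 0.0055, "dz": -0.0065, "roll": 0, "jaw": 0.05}, {"dx": -0.001, "dy": 0.005, "dz": -0.007, "roll": 0, "jaw": 0.05}, {"dx": -0.001, "dy": 0.0045, "dz": -0.0075, "roll": 0, "jaw": 0.05}, {"dx": -0.001, "dy": 0.004, "dz": -0.008, "roll": 0, "jaw": 0.05}, {"dx": -0.0005, "dy": 0.003, "dz": -0.008, "roll": 0, "jaw": 0.05}, {"dx": -0.0005, "dy": 0.0025, "dz": -0.008, "roll": 0, "jaw": 0.05}, {"dx": -0.0005, "dy": 0.0015, "dz": -0.008, "roll": 0, "jaw": 0.05}, {"dx": 0, "dy": 0.001, "dz": -0.008, "roll": 0, "jaw": 0.05}]}}

```text
t: 28.35
eef_pos: [0.4595, 0.041, 0.0075]
ee_rot: [3.142, 0.004, -2.926]
force: [2.5, -1.2, 7.4]
width: 0.013
gripper_force: 35.0
```

Call:
{"op": "servo_tool", "data": {"moves": [{"dx": 0, "dy": 0, "dz": -0.004, "roll": 0, "jaw": 0.05}, {"dx": 0, "dy": 0, "dz": -0.004, "roll": 0, "jaw": 0.05}, {"dx": 0, "dy": 0, "dz": -0.003, "roll": 0, "jaw": 0.05}, {"dx": 0, "dy": 0, "dz": -0.002, "roll": 0, "jaw": 0.05}, {"dx": 0, "dy": 0, "dz": -0.001, "roll": 0, "jaw": 0.05}, {"dx": 0, "dy": 0, "dz": 0, "roll": 0, "jaw": 0.05}, {"dx": 0, "dy": 0, "dz": 0, "roll": 0, "jaw": 0.05}, {"dx": 0, "dy": 0, "dz": 0, "roll": 0, "jaw": 0.05}, {"dx": 0, "dy": 0, "dz": 0, "roll": 0, "jaw": 0.05}, {"dx": 0, "dy": 0, "dz": 0, "roll": 0, "jaw": 0.05}]}}

```text
t: 29.6
eef_pos: [0.4593, 0.0417, -0.0066]
ee_rot: [3.141, 0.004, -2.926]
force: [1.1, 5.8, 4.3]
width: 0.0129
gripper_force: 35.0
```

```bash
cat > lf.py <<'E'
from h import *
for n in('side','top'):
    i,V=cloud(n);np.savez(n+'L.npz',im=i,W=V);B=board(V)
    for a,b in((-.11,-.02),(.02,.11)):
        r=[]
        for y in np.arange(a,b,.015):
            m=(np.abs(B[...,0]-.01)<.05)&(B[...,1]>y)&(B[...,1]<y+.015)&(B[...,2]>.03)&(B[...,2]<.2)
            r.append((round(y+.0075,3),int(m.sum()),float(np.median(B[m][:,2]).round(4)) if m.sum()>4 else None))
        print(n,r)
E
python3 lf.py
```

```text
side [(np.float64(-0.103), 177, 0.0439), (np.float64(-0.088), 16, 0.0441), (np.float64(-0.073), 195, 0.1422), (np.float64(-0.058), 134, 0.1143), (np.float64(-0.042), 132, 0.0905), (np.float64(-0.028), 106, 0.0669)]
side [(np.float64(0.028), 10, 0.0548), (np.float64(0.042), 0, None), (np.float64(0.058), 37, 0.0576), (np.float64(0.073), 98, 0.0565), (np.float64(0.088), 82, 0.0566), (np.float64(0.103), 82, 0.0566)]
top [(np.float64(-0.103), 225, 0.0451), (np.float64(-0.088), 0, None), (np.float64(-0.073), 229, 0.1445), (np.float64(-0.058), 269, 0.1315), (np.float64(-0.042), 270, 0.1219), (np.float64(-0.028), 266, 0.098)]
top [(np.float64(0.028), 232, 0.055), (np.float64(0.042), 228, 0.055), (np.float64(0.058), 231, 0.0553), (np.float64(0.073), 213, 0.0554), (np.float64(0.088), 170, 0.0552), (np.float64(0.103), 147, 0.0556)]
```

The left leaf is down to within about 1°. I'll press it home lightly and release.

Call:
{"op": "servo_tool", "data": {"moves": [{"dx": 0, "dy": 0, "dz": -0.002, "roll": 0, "jaw": 0.05}, {"dx": 0, "dy": 0, "dz": -0.002, "roll": 0, "jaw": 0.05}, {"dx": 0, "dy": 0, "dz": 0, "roll": 0, "jaw": 0.05}, {"dx": 0, "dy": 0, "dz": 0, "roll": 0, "jaw": 0.05}, {"dx": 0, "dy": 0, "dz": 0, "roll": 0, "jaw": 0.5}, {"dx": 0, "dy": 0, "dz": 0, "roll": 0, "jaw": 0.5}, {"dx": 0, "dy": 0, "dz": 0, "roll": 0, "jaw": 0.5}, {"dx": 0, "dy": 0, "dz": 0.03, "roll": 0, "jaw": 0.5}, {"dx": 0, "dy": 0, "dz": 0.06, "roll": 0, "jaw": 0.5}, {"dx": 0, "dy": 0, "dz": 0.06, "roll": 0, "jaw": 0.5}]}}

```text
t: 30.95
eef_pos: [0.4566, 0.0397, 0.1397]
ee_rot: [-3.141, -0.002, -2.927]
force: [2.0, 1.3, -0.8]
width: 0.0437
gripper_force: 0.0
```

```bash
python3 lf.py
```

```text
side [(np.float64(-0.103), 174, 0.0444), (np.float64(-0.088), 16, 0.0439), (np.float64(-0.073), 187, 0.1419), (np.float64(-0.058), 133, 0.1147), (np.float64(-0.042), 129, 0.0924), (np.float64(-0.028), 116, 0.068)]
side [(np.float64(0.028), 7, 0.0558), (np.float64(0.042), 0, None), (np.float64(0.058), 41, 0.0569), (np.float64(0.073), 90, 0.056), (np.float64(0.088), 95, 0.0559), (np.float64(0.103), 85, 0.0567)]
top [(np.float64(-0.103), 223, 0.0448), (np.float64(-0.088), 0, None), (np.float64(-0.073), 228, 0.1443), (np.float64(-0.058), 272, 0.1317), (np.float64(-0.042), 270, 0.1214), (np.float64(-0.028), 267, 0.0978)]
top [(np.float64(0.028), 213, 0.055), (np.float64(0.042), 228, 0.0552), (np.float64(0.058), 220, 0.0554), (np.float64(0.073), 160, 0.0552), (np.float64(0.088), 107, 0.0548), (np.float64(0.103), 77, 0.055)]
```

Call:
{"op": "servo_tool", "data": {"newtons": 35, "moves": [{"dx": 0, "dy": 0, "dz": 0.045, "roll": 0, "jaw": 0.5}, {"dx": 0.008, "dy": -0.034, "dz": 0, "roll": 0, "jaw": 0.5}, {"dx": 0.008, "dy": -0.034, "dz": 0, "roll": 0, "jaw": 0.5}, {"dx": 0.008, "dy": -0.035, "dz": 0, "roll": 0, "jaw": 0.5}, {"dx": 0.008, "dy": -0.035, "dz": 0, "roll": 0, "jaw": 0.5}, {"dx": 0.008, "dy": -0.035, "dz": 0, "roll": 0, "jaw": 0.5}, {"dx": 0, "dy": 0, "dz": 0, "roll": 0, "jaw": 0.5}, {"dx": 0, "dy": 0, "dz": -0.03, "roll": 0, "jaw": 0.5}, {"dx": 0, "dy": 0, "dz": -0.02, "roll": 0, "jaw": 0.5}, {"dx": 0, "dy": 0, "dz": 0, "roll": 0, "jaw": 0.5}]}}

```text
t: 32.3
eef_pos: [0.4959, -0.1325, 0.1319]
ee_rot: [3.141, -0.004, -2.927]
force: [0.8, -0.4, 0.2]
width: 0.0436
gripper_force: 0.0
```

Call:
{"op": "servo_tool", "data": {"newtons": 35, "moves": [{"dx": 0, "dy": 0, "dz": -0.02, "roll": 0, "jaw": 0.5}, {"dx": 0, "dy": 0, "dz": -0.02, "roll": 0, "jaw": 0.5}, {"dx": 0, "dy": 0, "dz": -0.008, "roll": 0, "jaw": 0.5}, {"dx": 0, "dy": 0, "dz": 0, "roll": 0, "jaw": 0.5}, {"dx": 0, "dy": 0, "dz": 0, "roll": 0, "jaw": 0.3}, {"dx": 0, "dy": 0, "dz": 0, "roll": 0, "jaw": 0.05}, {"dx": 0, "dy": 0, "dz": 0, "roll": 0, "jaw": 0.05}, {"dx": 0, "dy": 0, "dz": 0, "roll": 0, "jaw": 0.05}, {"dx": 0, "dy": 0, "dz": 0, "roll": 0, "jaw": 0.05}, {"dx": 0, "dy": 0, "dz": 0, "roll": 0, "jaw": 0.05}]}}

```text
t: 33.55
eef_pos: [0.4981, -0.1346, 0.0869]
ee_rot: [-3.139, 0.001, -2.927]
force: [-0.6, -9.1, 6.4]
width: 0.0129
gripper_force: 35.0
```

Call:
{"op": "servo_tool", "data": {"moves": [{"dx": 0.001, "dy": -0.004, "dz": -0.003, "roll": 0, "jaw": 0.05}, {"dx": 0.001, "dy": -0.004, "dz": -0.003, "roll": 0, "jaw": 0.05}, {"dx": 0.001, "dy": -0.004, "dz": -0.0035, "roll": 0, "jaw": 0.05}, {"dx": 0.001, "dy": -0.004, "dz": -0.0035, "roll": 0, "jaw": 0.05}, {"dx": 0.001, "dy": -0.0035, "dz": -0.0035, "roll": 0, "jaw": 0.05}, {"dx": 0.0005, "dy": -0.0035, "dz": -0.004, "roll": 0, "jaw": 0.05}, {"dx": 0.0005, "dy": -0.003, "dz": -0.004, "roll": 0, "jaw": 0.05}, {"dx": 0.0005, "dy": -0.003, "dz": -0.0045, "roll": 0, "jaw": 0.05}, {"dx": 0.0005, "dy": -0.003, "dz": -0.0045, "roll": 0, "jaw": 0.05}, {"dx": 0.0005, "dy": -0.0025, "dz": -0.0045, "roll": 0, "jaw": 0.05}]}}

```text
t: 34.8
eef_pos: [0.5052, -0.168, 0.0486]
ee_rot: [-3.141, 0.001, -2.927]
force: [-3.2, -1.3, 6.7]
width: 0.0127
gripper_force: 35.0
```

```bash
python3 lf.py; python3 tc.py
```

```text
side [(np.float64(-0.103), 246, 0.0465), (np.float64(-0.088), 43, 0.0994), (np.float64(-0.073), 55, 0.1015), (np.float64(-0.058), 9, 0.0948), (np.float64(-0.042), 8, 0.0879), (np.float64(-0.028), 7, 0.0784)]
side [(np.float64(0.028), 47, 0.0558), (np.float64(0.042), 38, 0.0568), (np.float64(0.058), 33, 0.0554), (np.float64(0.073), 31, 0.0553), (np.float64(0.088), 17, 0.0566), (np.float64(0.103), 18, 0.0556)]
top [(np.float64(-0.103), 134, 0.1065), (np.float64(-0.088), 122, 0.0986), (np.float64(-0.073), 109, 0.0991), (np.float64(-0.058), 101, 0.091), (np.float64(-0.042), 93, 0.082), (np.float64(-0.028), 81, 0.0727)]
top [(np.float64(0.028), 41, 0.0549), (np.float64(0.042), 35, 0.0554), (np.float64(0.058), 33, 0.0558), (np.float64(0.073), 26, 0.0548), (np.float64(0.088), 19, 0.0542), (np.float64(0.103), 13, 0.0538)]
[ 0.50522788 -0.16826331  0.04813729] [ 0.86053082 -5.77054555  2.11624908]
side blue 0 
side red 155 (array([ 0.025, -0.074,  0.096]), array([-0.004, -0.113,  0.062]), array([ 0.055, -0.001,  0.109]))
top blue 0 
top red 344 (array([ 0.036, -0.041,  0.082]), array([ 0.02 , -0.076,  0.047]), array([0.054, 0.001, 0.104]))
```

Call:
{"op": "servo_tool", "data": {"moves": [{"dx": 0.0005, "dy": -0.0025, "dz": -0.0045, "roll": 0, "jaw": 0.05}, {"dx": 0.0005, "dy": -0.002, "dz": -0.005, "roll": 0, "jaw": 0.05}, {"dx": 0.0005, "dy": -0.002, "dz": -0.005, "roll": 0, "jaw": 0.05}, {"dx": 0.0005, "dy": -0.0015, "dz": -0.005, "roll": 0, "jaw": 0.05}, {"dx": 0.0005, "dy": -0.0015, "dz": -0.005, "roll": 0, "jaw": 0.05}, {"dx": 0, "dy": -0.001, "dz": -0.005, "roll": 0, "jaw": 0.05}, {"dx": 0, "dy": -0.001, "dz": -0.005, "roll": 0, "jaw": 0.05}, {"dx": 0, "dy": -0.0005, "dz": -0.005, "roll": 0, "jaw": 0.05}, {"dx": 0, "dy": -0.0005, "dz": -0.005, "roll": 0, "jaw": 0.05}, {"dx": 0, "dy": 0, "dz": -0.004, "roll": 0, "jaw": 0.05}]}}

```text
t: 36.25
eef_pos: [0.508, -0.1809, -0.0002]
ee_rot: [-3.14, 0.001, -2.927]
force: [-1.3, -7.3, 6.0]
width: 0.0125
gripper_force: 35.0
```

Call:
{"op": "servo_tool", "data": {"moves": [{"dx": 0, "dy": 0, "dz": -0.003, "roll": 0, "jaw": 0.05}, {"dx": 0, "dy": 0, "dz": -0.003, "roll": 0, "jaw": 0.05}, {"dx": 0, "dy": 0, "dz": -0.002, "roll": 0, "jaw": 0.05}, {"dx": 0, "dy": 0, "dz": -0.001, "roll": 0, "jaw": 0.05}, {"dx": 0, "dy": 0, "dz": -0.001, "roll": 0, "jaw": 0.05}, {"dx": 0, "dy": 0, "dz": 0, "roll": 0, "jaw": 0.05}, {"dx": 0, "dy": 0, "dz": 0, "roll": 0, "jaw": 0.05}, {"dx": 0, "dy": 0, "dz": 0, "roll": 0, "jaw": 0.05}, {"dx": 0, "dy": 0, "dz": 0, "roll": 0, "jaw": 0.05}, {"dx": 0, "dy": 0, "dz": 0, "roll": 0, "jaw": 0.05}]}}

```text
t: 37.5
eef_pos: [0.5084, -0.1811, -0.0067]
ee_rot: [-3.139, 0.002, -2.925]
force: [-12.6, -0.6, 43.5]
width: 0.0128
gripper_force: 35.0
```

Seated on the stop. I'll ease off, release and retreat.

Call:
{"op": "servo_tool", "data": {"moves": [{"dx": 0, "dy": 0, "dz": 0.002, "roll": 0, "jaw": 0.05}, {"dx": 0, "dy": 0, "dz": 0, "roll": 0, "jaw": 0.25}, {"dx": 0, "dy": 0, "dz": 0, "roll": 0, "jaw": 0.5}, {"dx": 0, "dy": 0, "dz": 0, "roll": 0, "jaw": 0.5}, {"dx": 0, "dy": 0, "dz": 0, "roll": 0, "jaw": 0.5}, {"dx": 0, "dy": 0, "dz": 0.03, "roll": 0, "jaw": 0.5}, {"dx": 0, "dy": 0, "dz": 0.05, "roll": 0, "jaw": 0.5}, {"dx": 0, "dy": 0, "dz": 0.05, "roll": 0, "jaw": 0.5}, {"dx": 0, "dy": -0.05, "dz": 0.05, "roll": 0, "jaw": 0.5}, {"dx": 0, "dy": -0.05, "dz": 0, "roll": 0, "jaw": 0.5}]}}

```text
t: 38.75
eef_pos: [0.5101, -0.2752, 0.1699]
ee_rot: [-3.138, 0.007, -2.924]
force: [1.7, 0.1, -0.7]
width: 0.0439
gripper_force: 0.0
```

Call:
{"op": "servo_tool", "data": {"moves": [{"dx": -0.01, "dy": -0.05, "dz": 0, "roll": 0, "jaw": 0.5}, {"dx": -0.01, "dy": -0.05, "dz": 0, "roll": 0, "jaw": 0.5}, {"dx": -0.01, "dy": -0.05, "dz": 0, "roll": 0, "jaw": 0.5}, {"dx": -0.01, "dy": -0.05, "dz": 0, "roll": 0, "jaw": 0.5}, {"dx": 0, "dy": 0, "dz": 0, "roll": 0, "jaw": 0.5}, {"dx": 0, "dy": 0, "dz": 0, "roll": 0, "jaw": 0.5}, {"dx": 0, "dy": 0, "dz": 0, "roll": 0, "jaw": 0.5}, {"dx": 0, "dy": 0, "dz": 0, "roll": 0, "jaw": 0.5}, {"dx": 0, "dy": 0, "dz": 0, "roll": 0, "jaw": 0.5}, {"dx": 0, "dy": 0, "dz": 0, "roll": 0, "jaw": 0.5}]}}

```text
t: 40.0
eef_pos: [0.4676, -0.4738, 0.1655]
ee_rot: [-3.141, 0.0, -2.927]
force: [0.1, 0.3, -0.3]
width: 0.0438
gripper_force: 0.0
```

```bash
python3 lf.py
python3 - <<'E'
from h import *
i=np.load('topL.npz')['im'];j=np.load('sideL.npz')['im']
save(np.hstack([cv2.resize(j[150:300,250:430],(400,333),interpolation=3),cv2.resize(i[190:310,270:400],(390,333),interpolation=3)]),'p7.png')
E
```

```text
side [(np.float64(-0.103), 82, 0.0556), (np.float64(-0.088), 104, 0.0596), (np.float64(-0.073), 36, 0.0647), (np.float64(-0.058), 16, 0.0612), (np.float64(-0.042), 7, 0.0564), (np.float64(-0.028), 7, 0.0536)]
side [(np.float64(0.028), 2, None), (np.float64(0.042), 0, None), (np.float64(0.058), 0, None), (np.float64(0.073), 0, None), (np.float64(0.088), 0, None), (np.float64(0.103), 0, None)]
top [(np.float64(-0.103), 227, 0.0553), (np.float64(-0.088), 209, 0.0643), (np.float64(-0.073), 225, 0.0646), (np.float64(-0.058), 225, 0.0645), (np.float64(-0.042), 228, 0.0645), (np.float64(-0.028), 227, 0.065)]
top [(np.float64(0.028), 228, 0.055), (np.float64(0.042), 225, 0.0553), (np.float64(0.058), 224, 0.0554), (np.float64(0.073), 229, 0.0552), (np.float64(0.088), 228, 0.0548), (np.float64(0.103), 230, 0.055)]
```

View pics/p7.png

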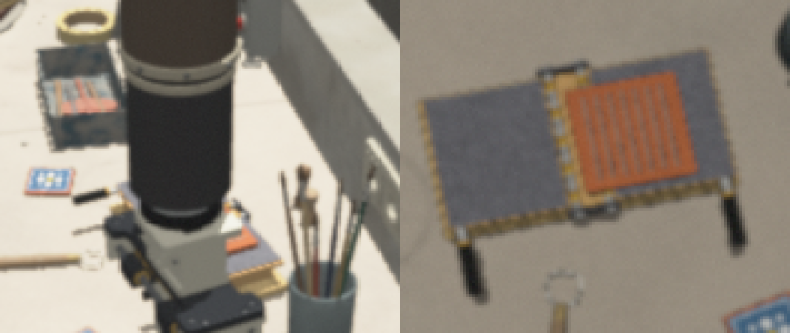

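The picture shows the tile striped back up on the right leaf (crop 630,130), both leaves flat, and the rib in the tin. I'm handing it in.

```bash
python3 -c "
from station import *
print(job_done())"
```

```text
the job is handed in; nothing more can be done
None
```

The job is handed in at about 40 s: the rib is in the tin, the tile lies patterned side down on the right leaf, both leaves are flat, and the robot did not touch the tile or, as far as the pictures show, the crock, jar or cup.

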